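# Vent a filter holder and loosen its locking ring

## Task

On the larger of the two filter holders, first let the pressure out: press the plunger on top all the way down with a fingertip and keep it down for about a second. Then loosen its knurled locking ring with a fingertip on the rim, anticlockwise seen from above, until the raised mark on the ring, now a little past the fixed pointer, has come round to it for the second time, and stop there. Work gently, touching without gripping, lift nothing, and leave the smaller holder and the other things on the bench as they are.

Things in the scene. Friction and masses are not known exactly. Their poses are not given: they have to be found in the camera images.
- holder: Larger filter holder, fixed: aluminium base (flange 140 mm wide, 10 mm thick; body 100 mm wide to 34 mm height), on it the steel locking ring, a white fixed dome 60 mm wide with its top 72 mm above the bench, and a grey plunger. Origin: centre of the underside, on the upright axis of ring and plunger. Its x points from the pointer to the outlet nozzle (level, 22 mm high, ends 77 mm from the axis).
- holder_ring (a joint): Turn of the larger ring, rad: 0 = tight, mark at the pointer; grows anticlockwise seen from above (loosening). Starts between 0.4 and 1.6, already eased off a little. The mark meets the pointer the first time at 6.28, the second time at 12.57: stop there. Friction (0.06 N m, about 1.2 N at the rim) holds it where it is left; end stop at 15.7.
- holder_lift: The larger locking ring with its thread. Origin: centre of its underside, 40 mm above the bench when tight; it rises 2.5 mm a turn and does not show the turn. The ring is 22 mm high: a steel drum of 92 mm diameter with 9 evenly spaced upright round ribs 9 mm thick, 104 mm over the ribs, fine knurling between. A finger pressed lightly on the rim catches on the ribs. Too wide to grasp across.
- holder_mark (a point): Top of the raised mark on the larger ring's top face: a dark bar 11 by 6 mm, 3 to 4 mm high, 39 mm from the axis. It turns with the ring.
- holder_pointer (a point): Tip of the fixed pointer of the larger holder: a dark upright post 6 mm thick on the flange, 65 mm from the axis, 34 mm above the bench, below the ring.
- holder_plunger (a joint): Travel of the larger holder's relief plunger, m: 0 up, 0.006 fully down (end stop). A spring of about 1 N at the start and 5 N fully down brings it back up.
- holder_plunger_top (a point): Centre of the plunger's flat top, 26 mm in diameter, on the holder's axis, 86.5 mm above the bench when up.
- small: The smaller filter holder, fixed, of the same build and height, with a flange of 92 mm diameter. Leave it alone. Origin: centre of the underside.
- small_ring (a joint): Turn of the smaller holder's ring, rad; starts at 0 and must stay there.
- small_plunger (a joint): Travel of the smaller holder's plunger, m; leave it.
- petri: Closed petri dish, 64 mm diameter, 15 mm high, loose, on a low grey tray 4 mm high in front. Leave it. Origin: centre of the underside.
- tape: Roll of tape lying flat, 72 mm diameter, 25 mm high, loose. Leave it. Origin: centre of the underside.
- bottle: White plastic bottle with a white cap, 54 mm diameter, 100 mm high, loose. Leave it. Origin: centre of the underside.
- tube_rack: Blue rack full of small capped tubes, 68 by 180 by 82 mm, loose. Leave it. Origin: centre of the underside. Behind it and to the left stand the posts of high shelving that overhangs the bench there: an arm coming from the left should swing past drawn in (about 0.36 m from the base axis), then reach out.
- timer: White bench timer, 70 by 66 by 20 mm, loose. Leave it. Origin: centre of the underside.

How it is judged:
On the way, in this order (a step that is already met when the one before it is completed fails the run):
1. the larger holder's plunger is held fully down, before its ring has been turned (value of joint holder_plunger above 0.0048 m and value of joint holder_ring below 2.1 rad), for 0.5 s.
2. with the plunger up again, the ring's mark comes to the pointer the first time (value of joint holder_ring above 6.2 rad and value of joint holder_plunger below 0.002 m).
3. the mark comes to the pointer the second time (value of joint holder_ring above 12.22 rad).
At the end, for the whole second after the job is handed in: The larger ring stands still with its mark at the pointer for the second time (joint 12.57, within 0.35 rad or 20 degrees), its plunger is up, and the smaller ring has not been turned (less than 0.3 rad) (value of joint holder_ring between 12.22 and 12.92 rad and velocity of joint holder_ring between -0.1 and 0.1 rad/s and value of joint holder_plunger below 0.002 m and value of joint small_ring below 0.3 rad); the robot touches nothing.
It fails at once if the larger ring is turned far past the second meeting of mark and pointer (more than a radian) (value of joint holder_ring above 13.6 rad).
It fails at once if the smaller holder is worked: ring turned by 0.3 rad or plunger pressed by 3 mm (value of joint small_ring above 0.3 rad or value of joint small_plunger above 0.003 m).
It fails at once if a loose thing (petri dish, tape, bottle, tube rack, timer) is lifted or shifted by more than 20 mm (distance of any of petri, tape, bottle, tube_rack, timer from where it was at the start of the episode above 0.02 m).
It fails at once if the larger ring is squeezed or pressed hard by the fingers (more than 45 N) (contact force between the fingers and holder_lift above 45 N).
It also fails if it takes over 67 s, if anything falls off the work surface, if the arm or the gripper's body presses on something with over 40 N, if the wrist force passes 120 N, or if a joint passes its speed limit or range.

## Robot

A 6-joint arm with a two-finger parallel gripper is mounted at the origin on a cart in front of the work surface, level with it; the furniture and walls round the work are solid. World frame = base frame: x ahead of the robot, y to its left, z up, the work surface at z = 0. Lengths are in m, angles in rad, forces in N, time in s.
With the tool pointing down it reaches from about 0.4 to 0.925 m from the base axis. Payload 3.4 kg.
Tool frame: the origin (TCP) lies midway between the tips of the shut fingers; the grasp point (between the pads) lies 19 mm behind it; z points along the fingers, y is the line along which they close (so a half turn about z gives the same grasp; the last joint's range is limited). The gripper opens to 85 mm and grips with 20 to 120 N. Pads are 22 mm wide; open, the fingers measure 114 mm over their backs; the gripper's body (76 mm by 85 mm) begins 54 mm behind the grasp point. The pads swing forward as they close: fully open they stand 13 mm farther back than shut.
Start: joints at [-0.073, 0.307, 1.506, -0, 1.328, -0.073], TCP at [0.575, -0, 0.231] pointing down, gripper open.
Joint ranges: [-3.12, 3.12], [-1.05, 2.28], [0.14, 2.33], [-1.42, 4.57], [0.1, 2.73], [-2.68, 2.68]. Speed limits (rad/s): [2.57, 2.57, 3.14, 3.14, 3.14, 3.14].

## Interface

Orientations are given as a rotation vector (axis times angle).
In Python, from station import ctrl gives the robot as it stands. The module is installed in compiled form; this text tells all that it offers.
- The arm moves only by the tool step_arm, never from a script. Its argument "motion" is a list of rows, each a list of 7 numbers: the shift along the world's x, y, z as a fraction of full scale, then the turn, a rotation vector about the world's x, y, z as a fraction of full scale, then the opening, from 0 (shut) to 1 (fully open). In form: [[x, y, z, rx, ry, rz, gripper], ...]. A call has 1 to 20 rows; each row is the pose to reach, as a shift and turn from the pose commanded when the call began, turning the shorter way round; what a row does not reach only later rows make up. Full scale, the value 1, is 50 cm for a shift and 360 degrees for a turn. A row lasts 1/12 s, in which the tool goes at most 41.7 mm and 7.16 degrees, less where a joint would pass 70% of its speed; a pose out of reach is approached as far as the arm can. A call with a number of a shift or a turn outside -1 to 1 is refused whole. A call with a gripper value outside its range is refused whole. The fingers move at their own pace and stop on an object; "force" is the grip in N (left out, the last holds). Time passes only in rows, so rows that repeat a pose let the fingers close. It gives the time, the measured TCP pose, the force, the opening and the grip force at its end, in the units of the state.
- ctrl.sense(): the state, without advancing time (a new reading comes with each control period).
- ctrl.snapshot(name): name is "scene" or "side" or "wrist"; returns a dict with "img" (400x640x3 uint8, red, green, blue), "mtx" (3x3 intrinsics, pixels), "R" (3x3) and "t" (3): a world point X has camera coordinates R X + t; the wrist camera has in their place "hand_eye" (4x4, takes a point from camera to tool coordinates, whose origin is the TCP and whose axes are the flange's). Camera axes: x right, y down, z forward; pixel columns grow to the right and rows downward; lengths in m; the calibration is good to about 2 mm. The wrist camera is an equidistant fisheye: a pixel r from the principal point sees the ray r / f radians off the axis. A picture is of the moment at which its call begins: read the wrist's pose just before it. There is no depth.
- ctrl.sign_off(): hands the job in; it is judged then, once.
Trained networks look in a picture, given as the dict that the camera call returned (one of the last four; its "shot" number tells which), for a name from the list of things; names that differ only in an ending like _2 or _b are one class to them, and where a whole thing is asked for, a point or a joint stands for the part that bears it (a point fixed in the world has none). Each returns a list of dicts, best first, with "conf" (0 to 1); they miss things now and then, are a little off and sometimes report something else, mostly with a low value. They report only what shows in the picture. A call takes as long as a camera call.
- ctrl.search_frame(thing, picture): "rect" ([left, top, right, bottom] in pixels, round what is visible of it).
- ctrl.trace(thing, picture): "pixels" (400x640 bool, what is visible of it) and "rect" ([left, top, right, bottom] in pixels, round what is visible of it).
- ctrl.place_of(thing, picture): "position" ([row, column] in pixels: a listed point, or the origin of a listed thing).
The state is a dict: "time_s": time; "joint_pos": joint angles; "joint_velocities": joint speeds; "tau": joint torques, N m; "position": TCP position; "orientation": TCP orientation; "wrist_force": force on the tool from outside, world axes, zero at the start; "torque": the same for the moment, N m; "finger_gap": finger opening in m; "grasp_force": force on a finger pad.
Only numpy, scipy, OpenCV 4.12 (cv2) and the standard library are available. Lean on these libraries where they do the work, as an engineer would, in place of code of your own. Each camera call takes 0.05 s, during which the arm holds its last target. There are 200 camera calls.

## Working session

There is one attempt and no reset: what is moved stays moved. The work goes in short steps, Python scripts to look and compute and a tool call to move; the robot and the scene stay as the last step left them, time stands still between calls to the robot, and variables do not carry over. Pictures are saved under pics/ and viewed, at most 10 in all, crops included, and the job is handed in when it is done.

Besides the shell and the picture viewer there is one more tool, called as name([rows], argument=value, ...), one row to a line, values as JSON. step_arm: Moves the arm, as the interface text tells. Shift numbers are shares of 50 cm and turn numbers shares of 360 degrees, none past 1 either way. Its arguments: {"type":"object","properties":{"motion":{"type":"array"},"force":{"type":"number"}},"required":["motion"]}

```bash
mkdir -p pics
cat > h.py <<'E'
import numpy as np, cv2
from station import ctrl
def ray(p,rc):
    d=np.linalg.inv(p["mtx"])@[rc[1],rc[0],1]
    R=np.array(p["R"]);return -R.T@np.array(p["t"]),R.T@d
def onz(p,rc,z):
    c,d=ray(p,rc);return c+d*(z-c[2])/d[2]
def tri(ps):
    A=0;b=0
    for p,rc in ps:
        c,d=ray(p,rc);d=d/np.linalg.norm(d);M=np.eye(3)-np.outer(d,d);A=A+M;b=b+M@c
    return np.linalg.solve(A,b)
E
python3 - <<'E'
from h import *
s=ctrl.sense();print(s["time_s"],s["position"],s["orientation"],s["wrist_force"])
P={n:ctrl.snapshot(n) for n in("scene","side")}
zs={"holder":0,"holder_plunger_top":.0865,"holder_mark":.0665,"holder_pointer":.034,"small":0,"petri":.004,"tape":0,"bottle":0,"tube_rack":0,"timer":0}
for th,z in zs.items():
    l=[]
    for n,p in P.items():
        r=ctrl.place_of(th,p)
        for q in r[:2]: print(th,n,np.round(q["conf"],2),np.round(q["position"]),onz(p,q["position"],z).round(3))
        if r:l.append((p,r[0]["position"]))
    if len(l)==2:print("   tri",tri(l).round(4))
for n,p in P.items(): cv2.imwrite(f"pics/{n}.png",p["img"][:,:,::-1])
print(ctrl.sense()["time_s"])
E
```

```text
0.0 [5.74297533e-01 2.19366975e-05 2.30367185e-01] [-2.22038438e+00 -2.22029447e+00  2.11653894e-03] [-0.58003059  1.00515559  0.73117088]
holder scene 0.64 [269. 414.] [ 0.54  -0.273  0.   ]
holder side 0.68 [270. 220.] [ 0.557 -0.269  0.   ]
   tri [ 0.5485 -0.269  -0.0073]
holder_plunger_top scene 0.44 [232. 419.] [ 0.547 -0.268  0.086]
holder_plunger_top side 0.56 [237. 214.] [ 0.549 -0.269  0.087]
   tri [ 0.5482 -0.2685  0.0858]
holder_mark scene 0.76 [252. 432.] [ 0.532 -0.308  0.066]
holder_mark side 0.97 [242. 199.] [ 0.526 -0.3    0.066]
holder_mark side 0.48 [238. 211.] [ 0.523 -0.273  0.066]
   tri [ 0.5308 -0.3044  0.068 ]
holder_pointer scene 0.58 [270. 406.] [ 0.488 -0.28   0.034]
holder_pointer side 0.82 [241. 214.] [ 0.491 -0.265  0.034]
holder_pointer side 0.25 [218. 436.] [0.618 0.26  0.034]
   tri [ 0.4919 -0.271   0.0319]
small scene 0.81 [220. 322.] [ 0.564 -0.01   0.   ]
small side 0.6 [242. 325.] [ 0.559 -0.013  0.   ]
   tri [ 0.5611 -0.0134  0.0025]
petri scene 0.62 [286. 313.] [ 0.364 -0.148  0.004]
petri side 0.76 [212. 254.] [ 0.365 -0.136  0.004]
   tri [ 0.367  -0.1402  0.0023]
tape scene 0.86 [211. 387.] [ 0.701 -0.113  0.   ]
tape side 0.64 [290. 318.] [ 0.707 -0.093  0.   ]
   tri [ 0.7095 -0.1008 -0.0027]
bottle scene 0.76 [222. 440.] [ 0.739 -0.239  0.   ]
bottle side 0.86 [316. 246.] [ 0.718 -0.252  0.   ]
   tri [ 0.7243 -0.249   0.0087]
tube_rack side 0.87 [217. 434.] [0.573 0.288 0.   ]
timer scene 0.64 [230. 226.] [0.383 0.139 0.   ]
timer side 0.69 [208. 252.] [ 0.339 -0.133  0.   ]
timer side 0.57 [190. 349.] [0.357 0.147 0.   ]
   tri [ 0.3081 -0.0666  0.055 ]
1.1
```

View pics/scene.png

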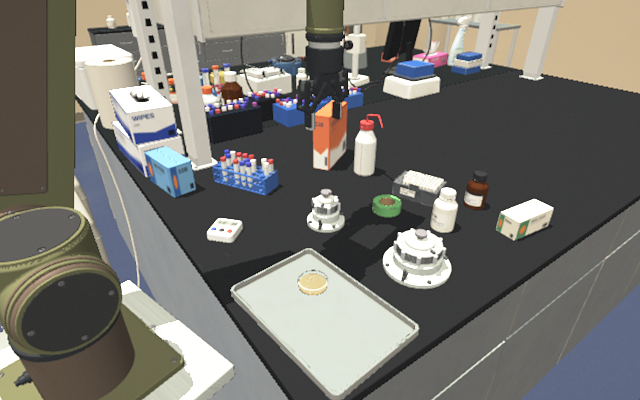

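View pics/side.png

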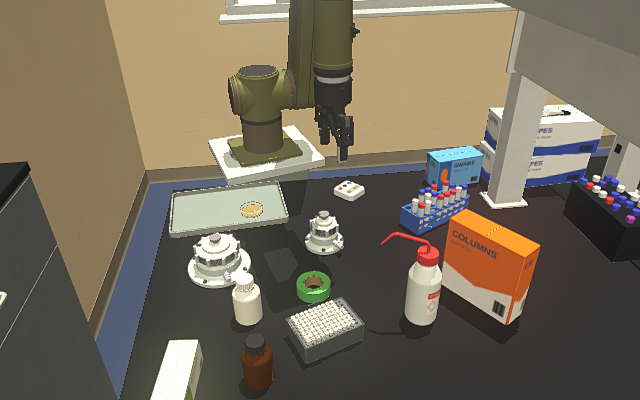

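step_arm([
  [-0.006,-0.07,0,0,0,0,0],
  [-0.012,-0.14,0,0,0,0,0],
  [-0.02,-0.21,0,0,0,0,0],
  [-0.026,-0.28,0,0,0,0,0],
  [-0.033,-0.35,0,0,0,0,0],
  [-0.04,-0.42,0,0,0,0,0],
  [-0.046,-0.48,0,0,0,0,0],
  [-0.052,-0.52,0,0,0,0,0],
  [-0.052,-0.537,0,0,0,0,0],
  [-0.052,-0.537,0,0,0,0,0],
  [-0.052,-0.537,0,0,0,0,0],
  [-0.052,-0.537,0,0,0,0,0],
], force=20)

```text
time_s: 2.1
position: [0.5491, -0.267, 0.2312]
orientation: [-2.22, -2.222, -0.001]
wrist_force: [0.7, 0.4, 0.2]
finger_gap: -0.0002
grasp_force: 0.0
```

```bash
cat >> h.py <<'E'
from scipy.spatial.transform import Rotation as Ro
def wray(p,rc,s):
    K=np.array(p["mtx"]);x=(rc[1]-K[0,2])/K[0,0];y=(rc[0]-K[1,2])/K[1,1];th=np.hypot(x,y)
    d=np.array([x/th*np.sin(th),y/th*np.sin(th),np.cos(th)])
    H=np.array(p["hand_eye"]);R=Ro.from_rotvec(s["orientation"]).as_matrix()
    return R@H[:3,3]+s["position"],R@H[:3,:3]@d
def wonz(p,rc,s,z):
    c,d=wray(p,rc,s);return c+d*(z-c[2])/d[2]
E
python3 - <<'E'
from h import *
s=ctrl.sense();p=ctrl.snapshot("wrist")
print({k:np.round(v,3) for k,v in s.items()})
print(np.round(p["hand_eye"],3))
for th,z in {"holder":0,"holder_plunger_top":.0865,"holder_mark":.0655,"holder_pointer":.034}.items():
    for q in ctrl.place_of(th,p)[:2]: print(th,np.round(q["conf"],2),np.round(q["position"]),wonz(p,q["position"],s,z).round(4))
cv2.imwrite("pics/w1.png",p["img"][:,:,::-1])
E
```

```text
{'time_s': np.float64(2.1), 'joint_pos': array([-5.220e-01,  3.570e-01,  1.429e+00,  1.000e-03,  1.356e+00,
       -5.230e-01]), 'joint_velocities': array([ 0.012, -0.007,  0.003, -0.004, -0.003, -0.002]), 'tau': array([-7.1000e-01, -4.9056e+01, -2.5742e+01, -5.3000e-02, -2.7000e-02,
        3.0000e-03]), 'position': array([ 0.549, -0.267,  0.231]), 'orientation': array([-2.220e+00, -2.222e+00, -1.000e-03]), 'wrist_force': array([0.707, 0.434, 0.164]), 'torque': array([-0.019, -0.   ,  0.034]), 'grasp_force': np.float64(0.0), 'finger_gap': np.float64(-0.0)}
[[ 0.001 -0.95  -0.312  0.08 ]
 [ 1.     0.     0.001 -0.001]
 [-0.001 -0.312  0.95  -0.143]
 [ 0.     0.     0.     1.   ]]
holder 0.72 [167. 322.] [ 0.5489 -0.2682  0.    ]
holder_plunger_top 0.74 [188. 326.] [ 0.5528 -0.27    0.0865]
holder_mark 0.57 [213. 307.] [ 0.5328 -0.3042  0.0655]
holder_pointer 0.94 [179. 265.] [ 0.4835 -0.2741  0.034 ]
holder_pointer 0.48 [168. 320.] [ 0.5463 -0.262   0.034 ]
```

View pics/w1.png

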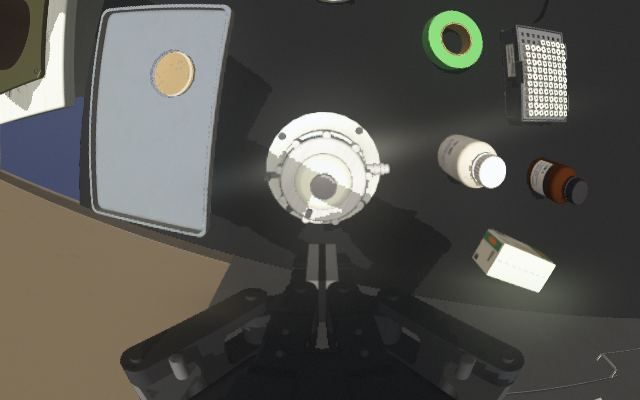

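step_arm([
  [0,-0.002,-0.07,0,0,0,0],
  [0,-0.002,-0.14,0,0,0,0],
  [0,-0.002,-0.21,0,0,0,0],
  [0,-0.002,-0.26,0,0,0,0],
  [0,-0.002,-0.28,0,0,0,0],
  [0,-0.002,-0.288,0,0,0,0],
  [0,-0.002,-0.294,0,0,0,0],
  [0,-0.002,-0.3,0,0,0,0],
  [0,-0.002,-0.304,0,0,0,0],
  [0,-0.002,-0.306,0,0,0,0],
  [0,-0.002,-0.306,0,0,0,0],
  [0,-0.002,-0.306,0,0,0,0],
])

```text
time_s: 3.35
position: [0.55, -0.2698, 0.0804]
orientation: [2.22, 2.219, 0.002]
wrist_force: [-1.9, 1.7, 5.9]
finger_gap: -0.0001
grasp_force: 3.2
```

step_arm([
  [0,0,-0.004,0,0,0,0],
  [0,0,-0.008,0,0,0,0],
  [0,0,-0.008,0,0,0,0],
  [0,0,-0.008,0,0,0,0],
  [0,0,-0.008,0,0,0,0],
  [0,0,-0.008,0,0,0,0],
  [0,0,-0.008,0,0,0,0],
  [0,0,-0.008,0,0,0,0],
  [0,0,-0.008,0,0,0,0],
  [0,0,-0.008,0,0,0,0],
  [0,0,-0.008,0,0,0,0],
  [0,0,-0.008,0,0,0,0],
  [0,0,-0.008,0,0,0,0],
  [0,0,-0.008,0,0,0,0],
])

```text
time_s: 4.52
position: [0.5501, -0.2699, 0.0798]
orientation: [2.218, 2.218, 0.003]
wrist_force: [-6.7, 5.5, 26.4]
finger_gap: 0.0
grasp_force: 13.4
```

step_arm([
  [0,0,0.03,0,0,0,0],
  [0,0,0.09,0,0,0,0],
  [0,0,0.15,0,0,0,0],
  [0.03,-0.008,0.152,0,0,-0.0195,0],
  [0.06,-0.015,0.152,0,0,-0.039,0],
  [0.09,-0.022,0.152,0,0,-0.0585,0],
  [0.12,-0.03,0.152,0,0,-0.078,0],
  [0.15,-0.037,0.152,0,0,-0.0975,0],
  [0.164,-0.041,0.152,0,0,-0.117,0],
  [0.164,-0.041,0.152,0,0,-0.1365,0],
  [0.164,-0.041,0.152,0,0,-0.156,0],
  [0.164,-0.041,0.152,0,0,-0.1755,0],
  [0.164,-0.041,0.152,0,0,-0.195,0],
  [0.164,-0.041,0.152,0,0,-0.2145,0],
  [0.164,-0.041,0.152,0,0,-0.234,0],
  [0.164,-0.041,0.152,0,0,-0.2535,0],
  [0.164,-0.041,0.152,0,0,-0.273,0],
  [0.164,-0.041,0.152,0,0,-0.2925,0],
  [0.164,-0.041,0.152,0,0,-0.312,0],
  [0.164,-0.041,0.152,0,0,-0.3315,0],
])

```text
time_s: 6.18
position: [0.6319, -0.2907, 0.1515]
orientation: [3.036, -0.805, 0.005]
wrist_force: [0.1, -0.4, 0.5]
finger_gap: -0.0001
grasp_force: 0.0
```

Run:
```python
from h import *
s=ctrl.sense();p=ctrl.snapshot("wrist")
print(np.round(s["joint_pos"],2),s["position"],Ro.from_rotvec(s["orientation"]).as_matrix().round(2).tolist(),s["time_s"])
for th,z in {"holder":0,"holder_plunger_top":.0865,"holder_mark":.0665,"holder_pointer":.034}.items():
    for q in ctrl.place_of(th,p)[:2]: print(th,np.round(q["conf"],2),np.round(q["position"]),wonz(p,q["position"],s,z).round(4))
cv2.imwrite("pics/w2.png",p["img"][:,:,::-1])
```

```text
[-0.49  0.53  1.34 -0.    1.27  1.6 ] [ 0.63192036 -0.29069646  0.15151652] [[0.87, -0.5, 0.0], [-0.5, -0.87, -0.0], [0.0, 0.0, -1.0]] 6.1833
holder 0.94 [256. 341.] [ 0.5503 -0.268   0.    ]
holder_mark 0.58 [288. 392.] [ 0.5313 -0.3064  0.0665]
```

View pics/w2.png

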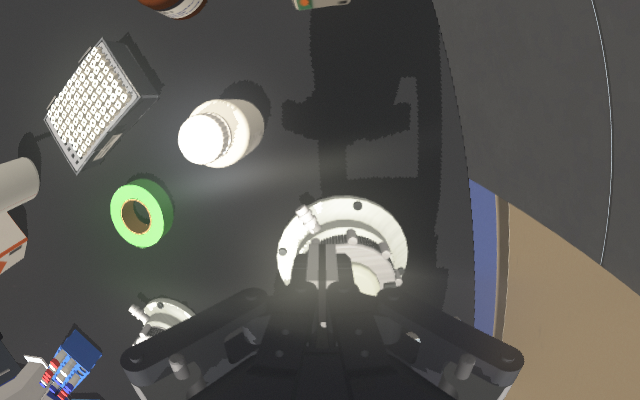

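step_arm([
  [-0.021,0.0186,0,0,0,-0.0195,0],
  [-0.021,0.0186,0,0,0,-0.039,0],
  [-0.021,0.0186,-0.05,0,0,-0.0585,0],
  [-0.021,0.0186,-0.1,0,0,-0.078,0],
  [-0.021,0.0186,-0.15,0,0,-0.099,0],
  [-0.021,0.0186,-0.19,0,0,-0.099,0],
  [-0.021,0.0186,-0.204,0,0,-0.099,0],
  [-0.025,0.019,-0.204,0,0,-0.099,0],
  [-0.029,0.02,-0.204,0,0,-0.099,0],
  [-0.033,0.021,-0.204,0,0,-0.099,0],
  [-0.037,0.0215,-0.204,0,0,-0.099,0],
  [-0.041,0.022,-0.204,0,0,-0.099,0],
  [-0.041,0.022,-0.204,0,0,-0.099,0],
  [-0.041,0.022,-0.204,0,0,-0.099,0],
])

```text
time_s: 7.6
position: [0.6107, -0.2792, 0.0491]
orientation: [-2.65, 1.687, -0.002]
wrist_force: [-0.4, -0.7, 0.6]
finger_gap: 0.0
grasp_force: 0.0
```

step_arm([
  [-0.002,0.0003,0,0,0,0,0],
  [-0.004,0.0007,0,0,0,0,0],
  [-0.006,0.001,0,0,0,0,0],
  [-0.006,0.001,0,0,0,0,0],
])

```text
time_s: 7.93
position: [0.609, -0.279, 0.0489]
orientation: [-2.649, 1.687, -0.005]
wrist_force: [4.0, -0.7, 0.1]
finger_gap: 0.0002
grasp_force: 1.7
```

```bash
cat > plan.py <<'E'
from numpy import *
C=array([.5495,-.2682])
def rows(x,y,p0,p1,n,R):
    out=[]
    for k in range(1,n+1):
        p=p0+(p1-p0)*k/n;q=C+R*array([cos(radians(p)),sin(radians(p))])-[x,y]
        out.append([round(float(q[0]/.5),3),round(float(q[1]/.5),3),0,0,0,round((p-p0)/360,4),0])
    print(out,(C+R*array([cos(radians(p1)),sin(radians(p1))])).round(4))
E
python3 - <<'E'
from plan import *
rows(.6075,-.2785,-10,100,20,.0595)
p=radians(100);q=C+.0595*array([cos(p),sin(p)]);rows(*q,100,210,20,.0595)
p=radians(210);q=C+.0595*array([cos(p),sin(p)]);rows(*q,210,250,8,.0595)
E
```

```text
[[np.float64(0.003), np.float64(0.011), 0, 0, 0, np.float64(0.0153), 0], [np.float64(0.003), np.float64(0.023), 0, 0, 0, np.float64(0.0306), 0], [np.float64(0.002), np.float64(0.034), 0, 0, 0, np.float64(0.0458), 0], [np.float64(0.0), np.float64(0.045), 0, 0, 0, np.float64(0.0611), 0], [np.float64(-0.003), np.float64(0.056), 0, 0, 0, np.float64(0.0764), 0], [np.float64(-0.006), np.float64(0.067), 0, 0, 0, np.float64(0.0917), 0], [np.float64(-0.011), np.float64(0.077), 0, 0, 0, np.float64(0.1069), 0], [np.float64(-0.017), np.float64(0.087), 0, 0, 0, np.float64(0.1222), 0], [np.float64(-0.024), np.float64(0.096), 0, 0, 0, np.float64(0.1375), 0], [np.float64(-0.032), np.float64(0.105), 0, 0, 0, np.float64(0.1528), 0], [np.float64(-0.04), np.float64(0.112), 0, 0, 0, np.float64(0.1681), 0], [np.float64(-0.049), np.float64(0.119), 0, 0, 0, np.float64(0.1833), 0], [np.float64(-0.059), np.float64(0.125), 0, 0, 0, np.float64(0.1986), 0], [np.float64(-0.07), np.float64(0.13), 0, 0, 0, np.float64(0.2139), 0], [np.float64(-0.08), np.float64(0.134), 0, 0, 0, np.float64(0.2292), 0], [np.float64(-0
[... 1761 characters left out ...]
3), 0], [np.float64(-0.082), np.float64(-0.177), 0, 0, 0, np.float64(0.3056), 0]] [ 0.498 -0.298]
[[np.float64(0.006), np.float64(-0.009), 0, 0, 0, np.float64(0.0139), 0], [np.float64(0.012), np.float64(-0.017), 0, 0, 0, np.float64(0.0278), 0], [np.float64(0.019), np.float64(-0.025), 0, 0, 0, np.float64(0.0417), 0], [np.float64(0.027), np.float64(-0.032), 0, 0, 0, np.float64(0.0556), 0], [np.float64(0.035), np.float64(-0.038), 0, 0, 0, np.float64(0.0694), 0], [np.float64(0.044), np.float64(-0.044), 0, 0, 0, np.float64(0.0833), 0], [np.float64(0.053), np.float64(-0.048), 0, 0, 0, np.float64(0.0972), 0], [np.float64(0.062), np.float64(-0.052), 0, 0, 0, np.float64(0.1111), 0]] [ 0.5291 -0.3241]
```

step_arm([
  [0.003,0.011,0,0,0,0.0153,0],
  [0.003,0.023,0,0,0,0.0306,0],
  [0.002,0.034,0,0,0,0.0458,0],
  [0,0.045,0,0,0,0.0611,0],
  [-0.003,0.056,0,0,0,0.0764,0],
  [-0.006,0.067,0,0,0,0.0917,0],
  [-0.011,0.077,0,0,0,0.1069,0],
  [-0.017,0.087,0,0,0,0.1222,0],
  [-0.024,0.096,0,0,0,0.1375,0],
  [-0.032,0.105,0,0,0,0.1528,0],
])

```text
time_s: 8.77
position: [0.5921, -0.2262, 0.0487]
orientation: [3.13, -0.265, 0.002]
wrist_force: [1.6, -0.3, 0.2]
finger_gap: -0.0004
grasp_force: 0.8
```

```bash
cat > look.py <<'E'
from h import *
import sys
C=np.array([.5495,-.2682]);zt=float(sys.argv[1])
s=ctrl.sense();print(s["time_s"],s["position"].round(4),s["wrist_force"].round(1),np.round(s["joint_pos"][[0,5]],2))
for n in("scene","side","wrist"):
    p=ctrl.snapshot(n)
    for q in ctrl.place_of("holder_mark",p)[:2]:
        X=(wonz(p,q["position"],s,zt) if n=="wrist" else onz(p,q["position"],zt))[:2]-C
        a=np.degrees(np.arctan2(X[1],X[0]))
        print(n,round(q["conf"],2),np.round(q["position"]),"r",np.hypot(*X).round(4),"ang",a.round(1),"past pointer",((a+175)%360).round(1))
    if len(sys.argv)>2: cv2.imwrite(f"pics/{sys.argv[2]}_{n}.png",p["img"][:,:,::-1])
E
python3 look.py .067
```

```text
8.7667 [ 0.5921 -0.2262  0.0487] [ 1.6 -0.3  0.2] [-0.43  1.31]
scene 0.66 [244. 442.] r 0.0462 ang -67.0 past pointer 108.0
side 0.93 [252. 202.] r 0.0376 ang -62.8 past pointer 112.2
side 0.55 [235. 214.] r 0.0333 ang 174.1 past pointer 349.1
wrist 0.6 [284. 477.] r 0.0426 ang -62.1 past pointer 112.9
wrist 0.54 [351. 426.] r 0.0244 ang -158.3 past pointer 16.7
```

```bash
sed -i 's/round(float(q\[0\]\/.5),3),round(float(q\[1\]\/.5),3)/float(round(float(q[0]\/.5),3)),float(round(float(q[1]\/.5),3))/; s/round((p-p0)\/360,4)/float(round((p-p0)\/360,4))/' plan.py
cat >> plan.py <<'E'
def seg(p0,p1,n,R=.0595):
    p=radians(p0);q=C+R*array([cos(p),sin(p)]);rows(*q,p0,p1,n,R)
E
python3 -c "
from plan import *
seg(45,155,20);seg(155,255,19)"
```

```text
[[-0.008, 0.008, 0, 0, 0, 0.0153, 0], [-0.018, 0.015, 0, 0, 0, 0.0306, 0], [-0.027, 0.02, 0, 0, 0, 0.0458, 0], [-0.038, 0.025, 0, 0, 0, 0.0611, 0], [-0.048, 0.029, 0, 0, 0, 0.0764, 0], [-0.059, 0.032, 0, 0, 0, 0.0917, 0], [-0.071, 0.034, 0, 0, 0, 0.1069, 0], [-0.082, 0.035, 0, 0, 0, 0.1222, 0], [-0.093, 0.034, 0, 0, 0, 0.1375, 0], [-0.105, 0.033, 0, 0, 0, 0.1528, 0], [-0.116, 0.031, 0, 0, 0, 0.1681, 0], [-0.127, 0.027, 0, 0, 0, 0.1833, 0], [-0.137, 0.022, 0, 0, 0, 0.1986, 0], [-0.147, 0.017, 0, 0, 0, 0.2139, 0], [-0.157, 0.01, 0, 0, 0, 0.2292, 0], [-0.165, 0.003, 0, 0, 0, 0.2444, 0], [-0.173, -0.005, 0, 0, 0, 0.2597, 0], [-0.18, -0.014, 0, 0, 0, 0.275, 0], [-0.187, -0.024, 0, 0, 0, 0.2903, 0], [-0.192, -0.034, 0, 0, 0, 0.3056, 0]] [ 0.4956 -0.2431]
[[-0.004, -0.01, 0, 0, 0, 0.0146, 0], [-0.007, -0.021, 0, 0, 0, 0.0292, 0], [-0.01, -0.031, 0, 0, 0, 0.0439, 0], [-0.011, -0.042, 0, 0, 0, 0.0585, 0], [-0.011, -0.053, 0, 0, 0, 0.0731, 0], [-0.01, -0.064, 0, 0, 0, 0.0877, 0], [-0.009, -0.075, 0, 0, 0, 0.1023, 0], [-0.006, -0.085, 0, 0, 0, 0.117, 0], [-0.002, -0.096, 0, 0, 0, 0.1316, 0], [0.002, -0.105, 0, 0, 0, 0.1462, 0], [0.008, -0.115, 0, 0, 0, 0.1608, 0], [0.014, -0.124, 0, 0, 0, 0.1754, 0], [0.021, -0.132, 0, 0, 0, 0.1901, 0], [0.029, -0.14, 0, 0, 0, 0.2047, 0], [0.038, -0.147, 0, 0, 0, 0.2193, 0], [0.047, -0.153, 0, 0, 0, 0.2339, 0], [0.057, -0.158, 0, 0, 0, 0.2485, 0], [0.067, -0.162, 0, 0, 0, 0.2632, 0], [0.077, -0.165, 0, 0, 0, 0.2778, 0]] [ 0.5341 -0.3257]
```

step_arm([
  [-0.008,0.008,0,0,0,0.0153,0],
  [-0.018,0.015,0,0,0,0.0306,0],
  [-0.027,0.02,0,0,0,0.0458,0],
  [-0.038,0.025,0,0,0,0.0611,0],
  [-0.048,0.029,0,0,0,0.0764,0],
  [-0.059,0.032,0,0,0,0.0917,0],
  [-0.071,0.034,0,0,0,0.1069,0],
  [-0.082,0.035,0,0,0,0.1222,0],
  [-0.093,0.034,0,0,0,0.1375,0],
  [-0.105,0.033,0,0,0,0.1528,0],
  [-0.116,0.031,0,0,0,0.1681,0],
  [-0.127,0.027,0,0,0,0.1833,0],
  [-0.137,0.022,0,0,0,0.1986,0],
  [-0.147,0.017,0,0,0,0.2139,0],
  [-0.157,0.01,0,0,0,0.2292,0],
  [-0.165,0.003,0,0,0,0.2444,0],
  [-0.173,-0.005,0,0,0,0.2597,0],
  [-0.18,-0.014,0,0,0,0.275,0],
  [-0.187,-0.024,0,0,0,0.2903,0],
  [-0.192,-0.034,0,0,0,0.3056,0],
])

```text
time_s: 10.73
position: [0.4948, -0.2431, 0.0481]
orientation: [-2.014, -2.409, 0.0]
wrist_force: [-0.0, 1.2, 1.3]
finger_gap: 0.0
grasp_force: 0.7
```

step_arm([
  [-0.004,-0.01,0,0,0,0.0146,0],
  [-0.007,-0.021,0,0,0,0.0292,0],
  [-0.01,-0.031,0,0,0,0.0439,0],
  [-0.011,-0.042,0,0,0,0.0585,0],
  [-0.011,-0.053,0,0,0,0.0731,0],
  [-0.01,-0.064,0,0,0,0.0877,0],
  [-0.009,-0.075,0,0,0,0.1023,0],
  [-0.006,-0.085,0,0,0,0.117,0],
  [-0.002,-0.096,0,0,0,0.1316,0],
  [0.002,-0.105,0,0,0,0.1462,0],
  [0.008,-0.115,0,0,0,0.1608,0],
  [0.014,-0.124,0,0,0,0.1754,0],
  [0.021,-0.132,0,0,0,0.1901,0],
  [0.029,-0.14,0,0,0,0.2047,0],
  [0.038,-0.147,0,0,0,0.2193,0],
  [0.047,-0.153,0,0,0,0.2339,0],
  [0.057,-0.158,0,0,0,0.2485,0],
  [0.067,-0.162,0,0,0,0.2632,0],
  [0.077,-0.165,0,0,0,0.2778,0],
])

```text
time_s: 12.32
position: [0.5331, -0.3279, 0.0482]
orientation: [0.552, -3.09, 0.004]
wrist_force: [-2.9, -4.9, 0.8]
finger_gap: 0.0002
grasp_force: 2.0
```

```bash
python3 look.py .0685
```

```text
12.3167 [ 0.5331 -0.3279  0.0482] [-2.9 -4.9  0.8] [-0.62 -2.54]
scene 0.71 [244. 404.] r 0.036 ang 155.2 past pointer 330.2
side 0.79 [231. 222.] r 0.046 ang 150.2 past pointer 325.2
side 0.36 [238. 214.] r 0.0206 ang 177.9 past pointer 352.9
wrist 0.7 [291. 475.] r 0.0399 ang 149.1 past pointer 324.1
```

```bash
cat >> plan.py <<'E'
def gen(pts,n):  # pts: (row,phi,R,yaw deg rel); interp
    P=array(pts,float);k=arange(0,n+1)
    ph,R,yw=[interp(k,P[:,0],P[:,j]) for j in(1,2,3)]
    X=C+(R*array([cos(radians(ph)),sin(radians(ph))])).T
    print([[float(round(a,3)),float(round(b,3)),0,0,0,float(round(c/360,4)),0] for a,b,c in zip((X[1:,0]-X[0,0])/.5,(X[1:,1]-X[0,1])/.5,yw[1:])])
E
python3 -c "
from plan import *
gen([(0,255,.0595,0),(2,255,.08,0),(20,215,.08,-126)],20)
gen([(0,215,.08,0),(20,169,.08,-140)],20)
gen([(0,169,.08,0),(4,169,.0595,0),(20,257,.0595,88)],20)
gen([(0,257,.0595,0),(20,367,.0595,110)],20)
gen([(0,367,.0595,0),(13,438,.0595,71)],13)
"
```

```text
[[-0.005, -0.02, 0, 0, 0, 0.0, 0], [-0.011, -0.04, 0, 0, 0, 0.0, 0], [-0.017, -0.038, 0, 0, 0, -0.0194, 0], [-0.022, -0.036, 0, 0, 0, -0.0389, 0], [-0.028, -0.034, 0, 0, 0, -0.0583, 0], [-0.034, -0.031, 0, 0, 0, -0.0778, 0], [-0.04, -0.029, 0, 0, 0, -0.0972, 0], [-0.045, -0.026, 0, 0, 0, -0.1167, 0], [-0.051, -0.023, 0, 0, 0, -0.1361, 0], [-0.056, -0.02, 0, 0, 0, -0.1556, 0], [-0.061, -0.016, 0, 0, 0, -0.175, 0], [-0.066, -0.012, 0, 0, 0, -0.1944, 0], [-0.071, -0.009, 0, 0, 0, -0.2139, 0], [-0.076, -0.005, 0, 0, 0, -0.2333, 0], [-0.08, -0.0, 0, 0, 0, -0.2528, 0], [-0.085, 0.004, 0, 0, 0, -0.2722, 0], [-0.089, 0.009, 0, 0, 0, -0.2917, 0], [-0.093, 0.013, 0, 0, 0, -0.3111, 0], [-0.097, 0.018, 0, 0, 0, -0.3306, 0], [-0.1, 0.023, 0, 0, 0, -0.35, 0]]
[[-0.004, 0.005, 0, 0, 0, -0.0194, 0], [-0.007, 0.011, 0, 0, 0, -0.0389, 0], [-0.01, 0.016, 0, 0, 0, -0.0583, 0], [-0.013, 0.022, 0, 0, 0, -0.0778, 0], [-0.016, 0.028, 0, 0, 0, -0.0972, 0], [-0.018, 0.034, 0, 0, 0, -0.1167, 0], [-0.02, 0.04, 0, 0, 0, -0.1361, 0], [-0.022, 0.046, 0, 0, 0, -0.1556, 0], [-0.024, 0.052, 0, 0, 0, -0.175, 0], [-0.0
[... 1630 characters left out ...]
139, 0], [0.138, 0.074, 0, 0, 0, 0.2292, 0], [0.142, 0.085, 0, 0, 0, 0.2444, 0], [0.144, 0.096, 0, 0, 0, 0.2597, 0], [0.145, 0.108, 0, 0, 0, 0.275, 0], [0.146, 0.119, 0, 0, 0, 0.2903, 0], [0.145, 0.13, 0, 0, 0, 0.3056, 0]]
[[-0.002, 0.011, 0, 0, 0, 0.0152, 0], [-0.005, 0.022, 0, 0, 0, 0.0303, 0], [-0.009, 0.033, 0, 0, 0, 0.0455, 0], [-0.014, 0.043, 0, 0, 0, 0.0607, 0], [-0.02, 0.053, 0, 0, 0, 0.0759, 0], [-0.027, 0.062, 0, 0, 0, 0.091, 0], [-0.034, 0.07, 0, 0, 0, 0.1062, 0], [-0.043, 0.078, 0, 0, 0, 0.1214, 0], [-0.052, 0.084, 0, 0, 0, 0.1365, 0], [-0.062, 0.09, 0, 0, 0, 0.1517, 0], [-0.072, 0.095, 0, 0, 0, 0.1669, 0], [-0.082, 0.099, 0, 0, 0, 0.1821, 0], [-0.093, 0.102, 0, 0, 0, 0.1972, 0]]
```

step_arm([
  [-0.005,-0.02,0,0,0,0,0],
  [-0.011,-0.04,0,0,0,0,0],
  [-0.017,-0.038,0,0,0,-0.0194,0],
  [-0.022,-0.036,0,0,0,-0.0389,0],
  [-0.028,-0.034,0,0,0,-0.0583,0],
  [-0.034,-0.031,0,0,0,-0.0778,0],
  [-0.04,-0.029,0,0,0,-0.0972,0],
  [-0.045,-0.026,0,0,0,-0.1167,0],
  [-0.051,-0.023,0,0,0,-0.1361,0],
  [-0.056,-0.02,0,0,0,-0.1556,0],
  [-0.061,-0.016,0,0,0,-0.175,0],
  [-0.066,-0.012,0,0,0,-0.1944,0],
  [-0.071,-0.009,0,0,0,-0.2139,0],
  [-0.076,-0.005,0,0,0,-0.2333,0],
  [-0.08,0,0,0,0,-0.2528,0],
  [-0.085,0.004,0,0,0,-0.2722,0],
  [-0.089,0.009,0,0,0,-0.2917,0],
  [-0.093,0.013,0,0,0,-0.3111,0],
  [-0.097,0.018,0,0,0,-0.3306,0],
  [-0.1,0.023,0,0,0,-0.35,0],
])

```text
time_s: 14.28
position: [0.4832, -0.3139, 0.0481]
orientation: [-2.514, -1.881, -0.0]
wrist_force: [0.9, -0.6, 0.0]
finger_gap: 0.0
grasp_force: 0.0
```

step_arm([
  [-0.004,0.005,0,0,0,-0.0194,0],
  [-0.007,0.011,0,0,0,-0.0389,0],
  [-0.01,0.016,0,0,0,-0.0583,0],
  [-0.013,0.022,0,0,0,-0.0778,0],
  [-0.016,0.028,0,0,0,-0.0972,0],
  [-0.018,0.034,0,0,0,-0.1167,0],
  [-0.02,0.04,0,0,0,-0.1361,0],
  [-0.022,0.046,0,0,0,-0.1556,0],
  [-0.024,0.052,0,0,0,-0.175,0],
  [-0.025,0.059,0,0,0,-0.1944,0],
  [-0.027,0.065,0,0,0,-0.2139,0],
  [-0.028,0.071,0,0,0,-0.2333,0],
  [-0.028,0.078,0,0,0,-0.2528,0],
  [-0.029,0.084,0,0,0,-0.2722,0],
  [-0.029,0.09,0,0,0,-0.2917,0],
  [-0.029,0.097,0,0,0,-0.3111,0],
  [-0.029,0.103,0,0,0,-0.3306,0],
  [-0.028,0.11,0,0,0,-0.35,0],
  [-0.027,0.116,0,0,0,-0.3694,0],
  [-0.026,0.122,0,0,0,-0.3889,0],
])

```text
time_s: 15.95
position: [0.4704, -0.2529, 0.0482]
orientation: [-2.628, 1.72, 0.002]
wrist_force: [0.8, 0.3, 0.5]
finger_gap: -0.0002
grasp_force: 0.0
```

```bash
python3 look.py .0685
```

```text
15.95 [ 0.4704 -0.2529  0.0482] [0.8 0.3 0.5] [-0.57  2.16]
scene 0.94 [248. 403.] r 0.0472 ang 168.3 past pointer 343.3
side 0.84 [232. 222.] r 0.044 ang 150.6 past pointer 325.6
side 0.38 [219. 436.] r 0.5038 ang 77.1 past pointer 252.1
wrist 0.87 [248. 224.] r 0.0376 ang 149.8 past pointer 324.8
```

step_arm([
  [0.01,-0.002,0,0,0,0,0],
  [0.02,-0.004,0,0,0,0,0],
  [0.03,-0.006,0,0,0,0,0],
  [0.04,-0.008,0,0,0,0,0],
  [0.039,-0.019,0,0,0,0.0153,0],
  [0.038,-0.031,0,0,0,0.0306,0],
  [0.039,-0.042,0,0,0,0.0458,0],
  [0.04,-0.053,0,0,0,0.0611,0],
  [0.043,-0.064,0,0,0,0.0764,0],
  [0.047,-0.075,0,0,0,0.0917,0],
  [0.052,-0.085,0,0,0,0.1069,0],
  [0.057,-0.095,0,0,0,0.1222,0],
  [0.064,-0.105,0,0,0,0.1375,0],
  [0.071,-0.113,0,0,0,0.1528,0],
  [0.08,-0.121,0,0,0,0.1681,0],
  [0.089,-0.128,0,0,0,0.1833,0],
  [0.098,-0.134,0,0,0,0.1986,0],
  [0.109,-0.139,0,0,0,0.2139,0],
  [0.119,-0.143,0,0,0,0.2292,0],
  [0.13,-0.146,0,0,0,0.2444,0],
])

```text
time_s: 17.92
position: [0.5359, -0.328, 0.0484]
orientation: [3.08, 0.609, -0.002]
wrist_force: [-2.4, -4.9, 1.1]
finger_gap: -0.0002
grasp_force: 2.3
```

step_arm([
  [0.011,-0.002,0,0,0,0.0153,0],
  [0.023,-0.003,0,0,0,0.0306,0],
  [0.034,-0.003,0,0,0,0.0458,0],
  [0.045,-0.002,0,0,0,0.0611,0],
  [0.057,0.001,0,0,0,0.0764,0],
  [0.067,0.004,0,0,0,0.0917,0],
  [0.078,0.009,0,0,0,0.1069,0],
  [0.088,0.014,0,0,0,0.1222,0],
  [0.098,0.02,0,0,0,0.1375,0],
  [0.106,0.028,0,0,0,0.1528,0],
  [0.115,0.036,0,0,0,0.1681,0],
  [0.122,0.044,0,0,0,0.1833,0],
  [0.128,0.054,0,0,0,0.1986,0],
  [0.134,0.064,0,0,0,0.2139,0],
  [0.138,0.074,0,0,0,0.2292,0],
  [0.142,0.085,0,0,0,0.2444,0],
  [0.144,0.096,0,0,0,0.2597,0],
  [0.145,0.108,0,0,0,0.275,0],
  [0.146,0.119,0,0,0,0.2903,0],
  [0.145,0.13,0,0,0,0.3056,0],
])

```text
time_s: 19.58
position: [0.6106, -0.2617, 0.0488]
orientation: [1.267, 2.871, -0.001]
wrist_force: [2.4, -2.3, 0.6]
finger_gap: 0.0001
grasp_force: 0.9
```

step_arm([
  [-0.002,0.011,0,0,0,0.0152,0],
  [-0.005,0.022,0,0,0,0.0303,0],
  [-0.009,0.033,0,0,0,0.0455,0],
  [-0.014,0.043,0,0,0,0.0607,0],
  [-0.02,0.053,0,0,0,0.0759,0],
  [-0.027,0.062,0,0,0,0.091,0],
  [-0.034,0.07,0,0,0,0.1062,0],
  [-0.043,0.078,0,0,0,0.1214,0],
  [-0.052,0.084,0,0,0,0.1365,0],
  [-0.062,0.09,0,0,0,0.1517,0],
  [-0.072,0.095,0,0,0,0.1669,0],
  [-0.082,0.099,0,0,0,0.1821,0],
  [-0.093,0.102,0,0,0,0.1972,0],
])

```text
time_s: 20.67
position: [0.5638, -0.21, 0.0488]
orientation: [-0.635, 3.074, -0.002]
wrist_force: [0.4, 0.4, 1.3]
finger_gap: -0.0
grasp_force: 0.8
```

```bash
python3 look.py .070
```

```text
20.6667 [ 0.5638 -0.21    0.0488] [0.4 0.4 1.3] [-0.43 -2.41]
scene 0.89 [228. 414.] r 0.0369 ang 41.3 past pointer 216.3
scene 0.69 [232. 422.] r 0.0282 ang 9.6 past pointer 184.6
side 0.96 [241. 232.] r 0.0346 ang 77.2 past pointer 252.2
wrist 0.62 [280. 252.] r 0.0393 ang 46.4 past pointer 221.4
```

```bash
python3 -c "
from plan import *
gen([(0,78,.0595,0),(2,78,.08,0),(14,-5,.08,-83)],14)
gen([(0,-5,.08,0),(12,-88,.08,-83)],12)
"
```

```text
[[0.004, 0.02, 0, 0, 0, 0.0, 0], [0.009, 0.04, 0, 0, 0, 0.0, 0], [0.027, 0.035, 0, 0, 0, -0.0192, 0], [0.045, 0.028, 0, 0, 0, -0.0384, 0], [0.062, 0.018, 0, 0, 0, -0.0576, 0], [0.077, 0.007, 0, 0, 0, -0.0769, 0], [0.091, -0.006, 0, 0, 0, -0.0961, 0], [0.104, -0.021, 0, 0, 0, -0.1153, 0], [0.114, -0.037, 0, 0, 0, -0.1345, 0], [0.123, -0.055, 0, 0, 0, -0.1537, 0], [0.129, -0.073, 0, 0, 0, -0.1729, 0], [0.133, -0.092, 0, 0, 0, -0.1921, 0], [0.135, -0.111, 0, 0, 0, -0.2113, 0], [0.135, -0.13, 0, 0, 0, -0.2306, 0]]
[[-0.003, -0.019, 0, 0, 0, -0.0192, 0], [-0.008, -0.038, 0, 0, 0, -0.0384, 0], [-0.015, -0.056, 0, 0, 0, -0.0576, 0], [-0.025, -0.072, 0, 0, 0, -0.0769, 0], [-0.036, -0.088, 0, 0, 0, -0.0961, 0], [-0.049, -0.102, 0, 0, 0, -0.1153, 0], [-0.064, -0.115, 0, 0, 0, -0.1345, 0], [-0.08, -0.125, 0, 0, 0, -0.1537, 0], [-0.098, -0.134, 0, 0, 0, -0.1729, 0], [-0.116, -0.14, 0, 0, 0, -0.1921, 0], [-0.135, -0.144, 0, 0, 0, -0.2113, 0], [-0.154, -0.146, 0, 0, 0, -0.2306, 0]]
```

step_arm([
  [0.004,0.02,0,0,0,0,0],
  [0.009,0.04,0,0,0,0,0],
  [0.027,0.035,0,0,0,-0.0192,0],
  [0.045,0.028,0,0,0,-0.0384,0],
  [0.062,0.018,0,0,0,-0.0576,0],
  [0.077,0.007,0,0,0,-0.0769,0],
  [0.091,-0.006,0,0,0,-0.0961,0],
  [0.104,-0.021,0,0,0,-0.1153,0],
  [0.114,-0.037,0,0,0,-0.1345,0],
  [0.123,-0.055,0,0,0,-0.1537,0],
  [0.129,-0.073,0,0,0,-0.1729,0],
  [0.133,-0.092,0,0,0,-0.1921,0],
  [0.135,-0.111,0,0,0,-0.2113,0],
  [0.135,-0.13,0,0,0,-0.2306,0],
])

```text
time_s: 22.13
position: [0.63, -0.2742, 0.0479]
orientation: [-1.578, -2.716, -0.0]
wrist_force: [0.5, -0.3, -0.2]
finger_gap: -0.0001
grasp_force: 0.0
```

step_arm([
  [-0.003,-0.019,0,0,0,-0.0192,0],
  [-0.008,-0.038,0,0,0,-0.0384,0],
  [-0.015,-0.056,0,0,0,-0.0576,0],
  [-0.025,-0.072,0,0,0,-0.0769,0],
  [-0.036,-0.088,0,0,0,-0.0961,0],
  [-0.049,-0.102,0,0,0,-0.1153,0],
  [-0.064,-0.115,0,0,0,-0.1345,0],
  [-0.08,-0.125,0,0,0,-0.1537,0],
  [-0.098,-0.134,0,0,0,-0.1729,0],
  [-0.116,-0.14,0,0,0,-0.1921,0],
  [-0.135,-0.144,0,0,0,-0.2113,0],
  [-0.154,-0.146,0,0,0,-0.2306,0],
])

```text
time_s: 23.13
position: [0.5525, -0.3472, 0.048]
orientation: [-2.982, -0.988, 0.0]
wrist_force: [-0.3, -0.6, -0.0]
finger_gap: -0.0002
grasp_force: 0.0
```

```bash
python3 look.py .070 a; python3 -c "
import cv2,numpy as np
a=[cv2.resize(cv2.imread(f'pics/a_{n}.png')[r:r+100,c:c+130],None,fx=3,fy=3) for n,r,c in(('scene',195,355),('side',195,150))]
cv2.imwrite('pics/a.png',np.hstack(a))
from plan import *
gen([(0,-88,.08,0),(4,-88,.0595,0),(20,0,.0595,88)],20)"
```

```text
23.1333 [ 0.5525 -0.3472  0.048 ] [-0.3 -0.6 -0. ] [-0.63  0.31]
scene 0.64 [232. 411.] r 0.0235 ang 62.9 past pointer 237.9
side 0.77 [244. 233.] r 0.0394 ang 58.0 past pointer 233.0
side 0.68 [189. 349.] r 0.375 ang 103.5 past pointer 278.5
wrist 0.79 [105. 152.] r 0.0378 ang 48.4 past pointer 223.4
[[-0.0, 0.01, 0, 0, 0, 0.0, 0], [-0.001, 0.02, 0, 0, 0, 0.0, 0], [-0.001, 0.031, 0, 0, 0, 0.0, 0], [-0.001, 0.041, 0, 0, 0, 0.0, 0], [0.01, 0.042, 0, 0, 0, 0.0153, 0], [0.021, 0.044, 0, 0, 0, 0.0306, 0], [0.032, 0.047, 0, 0, 0, 0.0458, 0], [0.043, 0.051, 0, 0, 0, 0.0611, 0], [0.053, 0.056, 0, 0, 0, 0.0764, 0], [0.063, 0.062, 0, 0, 0, 0.0917, 0], [0.072, 0.069, 0, 0, 0, 0.1069, 0], [0.08, 0.077, 0, 0, 0, 0.1222, 0], [0.088, 0.086, 0, 0, 0, 0.1375, 0], [0.094, 0.095, 0, 0, 0, 0.1528, 0], [0.1, 0.105, 0, 0, 0, 0.1681, 0], [0.105, 0.115, 0, 0, 0, 0.1833, 0], [0.109, 0.126, 0, 0, 0, 0.1986, 0], [0.111, 0.137, 0, 0, 0, 0.2139, 0], [0.113, 0.148, 0, 0, 0, 0.2292, 0], [0.113, 0.16, 0, 0, 0, 0.2444, 0]]
```

View pics/a.png

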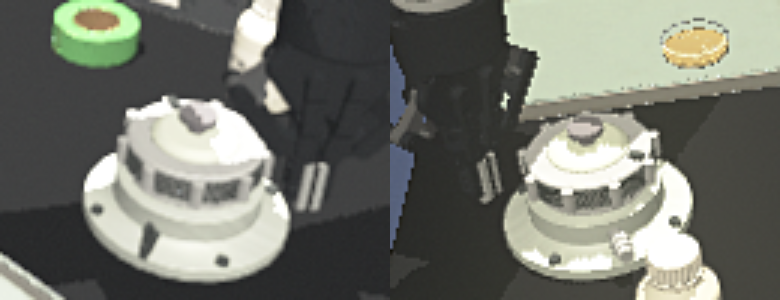

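step_arm([
  [0,0.01,0,0,0,0,0],
  [-0.001,0.02,0,0,0,0,0],
  [-0.001,0.031,0,0,0,0,0],
  [-0.001,0.041,0,0,0,0,0],
  [0.01,0.042,0,0,0,0.0153,0],
  [0.021,0.044,0,0,0,0.0306,0],
  [0.032,0.047,0,0,0,0.0458,0],
  [0.043,0.051,0,0,0,0.0611,0],
  [0.053,0.056,0,0,0,0.0764,0],
  [0.063,0.062,0,0,0,0.0917,0],
  [0.072,0.069,0,0,0,0.1069,0],
  [0.08,0.077,0,0,0,0.1222,0],
  [0.088,0.086,0,0,0,0.1375,0],
  [0.094,0.095,0,0,0,0.1528,0],
  [0.1,0.105,0,0,0,0.1681,0],
  [0.105,0.115,0,0,0,0.1833,0],
  [0.109,0.126,0,0,0,0.1986,0],
  [0.111,0.137,0,0,0,0.2139,0],
  [0.113,0.148,0,0,0,0.2292,0],
  [0.113,0.16,0,0,0,0.2444,0],
])

```text
time_s: 25.1
position: [0.6107, -0.2682, 0.0489]
orientation: [1.441, 2.787, -0.0]
wrist_force: [2.7, -2.4, 0.6]
finger_gap: 0.0003
grasp_force: 1.2
```

```bash
python3 look.py .071; python3 -c "
from plan import *
gen([(0,0,.0595,0),(10,47,.0595,47)],10)"
```

```text
25.1 [ 0.6107 -0.2682  0.0489] [ 2.7 -2.4  0.6] [-0.48 -1.09]
scene 0.84 [242. 404.] r 0.0351 ang 152.4 past pointer 327.4
scene 0.7 [222. 324.] r 0.1973 ang 111.6 past pointer 286.6
side 0.22 [266. 221.] r 0.0847 ang -5.1 past pointer 169.9
wrist 0.73 [126. 179.] r 0.0387 ang 140.0 past pointer 315.0
[[-0.0, 0.01, 0, 0, 0, 0.0131, 0], [-0.002, 0.019, 0, 0, 0, 0.0261, 0], [-0.004, 0.029, 0, 0, 0, 0.0392, 0], [-0.006, 0.038, 0, 0, 0, 0.0522, 0], [-0.01, 0.047, 0, 0, 0, 0.0653, 0], [-0.014, 0.056, 0, 0, 0, 0.0783, 0], [-0.019, 0.065, 0, 0, 0, 0.0914, 0], [-0.025, 0.073, 0, 0, 0, 0.1044, 0], [-0.031, 0.08, 0, 0, 0, 0.1175, 0], [-0.038, 0.087, 0, 0, 0, 0.1306, 0]]
```

step_arm([
  [0,0.01,0,0,0,0.0131,0],
  [-0.002,0.019,0,0,0,0.0261,0],
  [-0.004,0.029,0,0,0,0.0392,0],
  [-0.006,0.038,0,0,0,0.0522,0],
  [-0.01,0.047,0,0,0,0.0653,0],
  [-0.014,0.056,0,0,0,0.0783,0],
  [-0.019,0.065,0,0,0,0.0914,0],
  [-0.022,0.069,0,0,0,0.098,0],
  [-0.025,0.073,0,0,0,0.1044,0],
  [-0.025,0.073,0,0,0,0.1044,0],
  [-0.025,0.073,0,0,0,0.1044,0],
])

```text
time_s: 26.32
position: [0.5969, -0.2314, 0.0487]
orientation: [0.479, 3.104, 0.001]
wrist_force: [4.3, 2.6, 2.8]
finger_gap: 0.0004
grasp_force: 2.2
```

```bash
python3 look.py .071 b; python3 -c "
import cv2,numpy as np
a=[cv2.resize(cv2.imread(f'pics/b_{n}.png')[r:r+100,c:c+130],None,fx=3,fy=3) for n,r,c in(('scene',195,355),('side',195,150))]
cv2.imwrite('pics/b.png',np.vstack([np.hstack(a),np.hstack([cv2.imread('pics/b_wrist.png')[0:200],np.zeros((200,140,3),np.uint8)])]))"
```

```text
26.3167 [ 0.5969 -0.2314  0.0487] [4.3 2.6 2.8] [-0.44 -1.7 ]
scene 0.96 [250. 408.] r 0.0485 ang -176.4 past pointer 358.6
side 0.56 [230. 213.] r 0.0476 ang 175.2 past pointer 350.2
wrist 0.88 [128. 176.] r 0.0398 ang 179.0 past pointer 354.0
```

View pics/b.png

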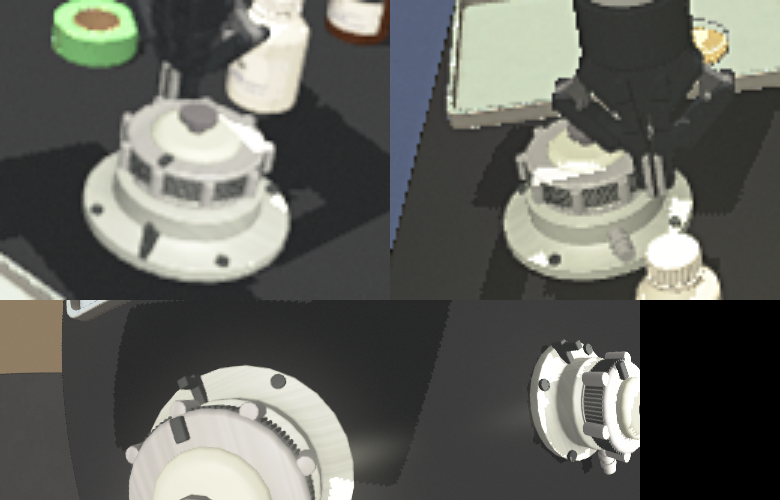

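step_arm([
  [-0.003,0.003,0,0,0,0.006,0],
  [-0.005,0.007,0,0,0,0.011,0],
  [-0.005,0.007,0,0,0,0.011,0],
  [-0.005,0.007,0,0,0,0.011,0],
  [0.01,0.018,0,0,0,0.011,0],
  [0.022,0.028,0,0,0,0.011,0],
  [0.034,0.038,0,0,0,0.011,0],
  [0.034,0.038,0.05,0,0,0.011,0],
  [0.034,0.038,0.12,0,0,0.011,0],
  [0.034,0.038,0.2,0,0,0.011,0],
  [0.034,0.038,0.24,0,0,0.011,0],
  [0.034,0.038,0.24,0,0,0.011,0],
  [0.034,0.038,0.24,0,0,0.011,0],
])

```text
time_s: 27.7
position: [0.6142, -0.2124, 0.1696]
orientation: [0.368, 3.118, -0.002]
wrist_force: [-0.8, -0.2, -0.3]
finger_gap: -0.0001
grasp_force: 0.0
```

```bash
python3 look.py .071 c
python3 - <<'E'
from h import *
s=ctrl.sense();p=ctrl.snapshot("wrist")
for th,z in {"holder":0,"holder_plunger_top":.0865,"holder_pointer":.034}.items():
    for q in ctrl.place_of(th,p)[:1]: print(th,np.round(q["conf"],2),np.round(q["position"]),wonz(p,q["position"],s,z).round(4))
cv2.imwrite('pics/c.png',p["img"][:,:,::-1])
E
```

```text
27.7 [ 0.6142 -0.2124  0.1696] [-0.8 -0.2 -0.3] [-0.4  -1.73]
scene 0.83 [249. 410.] r 0.0437 ang -172.5 past pointer 2.5
side 0.81 [229. 212.] r 0.0542 ang 176.5 past pointer 351.5
wrist 0.81 [ 98. 218.] r 0.0376 ang -173.9 past pointer 1.1
holder 0.64 [135. 252.] [ 0.5497 -0.2698  0.    ]
holder_plunger_top 0.6 [149. 230.] [ 0.5508 -0.2679  0.0865]
holder_pointer 0.66 [ 70. 219.] [ 0.4811 -0.2755  0.034 ]
```

View pics/c.png

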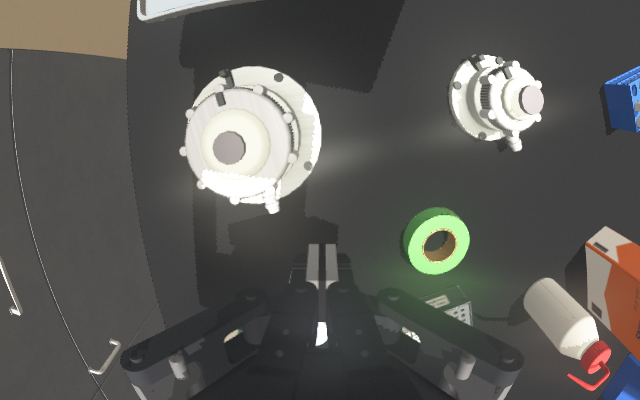

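The picture shows the larger ring's mark at (221,99) in line with the pointer at (226,75). The plunger is up, the arm is clear of everything, and the other things stand where they were. I am handing it in.

```bash
python3 -c "
from station import ctrl
print(ctrl.sign_off())"
```

```text
the job is handed in; nothing more can be done
None
```

The job is handed in at about 28 s of the 67 s allowed: I held the plunger down for about a second, then turned the larger ring to the second meeting of mark and pointer (cameras put it within about 10 degrees; 20 is allowed), and the arm is clear of everything; sign-off gave no verdict.

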